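# Eject a nearly used-up tape roll with the lift lever and slide it to the out-tray

### The arm

A 6-joint arm with a two-finger parallel gripper is mounted at the origin on the work surface. World frame = base frame: x ahead of the robot, y to its left, z up, the work surface at z = 0. Lengths are in m, angles in rad, forces in N, time in s.
With the tool pointing down it reaches from about 0.375 to 0.975 m from the base axis. Payload 3.8 kg.
Tool frame: the origin (TCP) lies midway between the tips of the shut fingers; the grasp point (between the pads) lies 19 mm behind it; z points along the fingers, y is the line along which they close (so a half turn about z gives the same grasp; the last joint's range is limited). The gripper opens to 85 mm and grips with 20 to 120 N. Pads are 22 mm wide; open, the fingers measure 114 mm over their backs; the gripper's body (76 mm by 85 mm) begins 54 mm behind the grasp point. The pads swing forward as they close: fully open they stand 13 mm farther back than shut.
Start: joints at [1.216, 0.264, 1.604, -0, 1.274, -0.037], TCP at [0.211, 0.641, 0.231] pointing down, gripper open.
Joint ranges: [-2.63, 2.63], [-0.94, 2.18], [0.31, 2.57], [-1.31, 4.45], [0, 2.66], [-2.55, 2.55]. Speed limits (rad/s): [2.57, 2.57, 3.14, 3.14, 3.14, 3.14].

### API

Orientations are given as a rotation vector (axis times angle).
In Python, from workcell import * gives the robot as it stands. The module is installed in compiled form; this text tells all that it offers.
- The arm moves only by the tool apply_moves, never from a script. Its arguments are lists of equal length, an entry for each row: "fingers": the opening, from 0 (shut) to 1 (fully open); "travel": the shift along the tool's x, y, z normalised to -1 to 1, where 1 is 0.05 m, a list of three; "rotation": the turn, a rotation vector about the tool's x, y, z normalised to -1 to 1, where 1 is 6 degrees, a list of three. In form: {"fingers": [fingers, ...], "travel": [[dx, dy, dz], ...], "rotation": [[ax, ay, az], ...]}. A call has 1 to 12 rows; each row shifts and turns the commanded pose from where the row before left it, along the tool's axes as they then stand; what a row does not reach is not made up. A row lasts 1/10 s, in which the tool goes at most 50 mm and 8.59 degrees, less where a joint would pass 70% of its speed; a pose out of reach is approached as far as the arm can. A call with a number of a shift or a turn outside -1 to 1 is refused whole. A call with a gripper value outside its range is refused whole. The fingers move at their own pace and stop on an object; "newtons" is the grip in N (left out, the last holds). Time passes only in rows, so rows that do not move let the fingers close. It gives the time, the measured TCP pose, the force, the opening and the grip force at its end, in the units of the state.
- read_state(): the state, without advancing time (a new reading comes with each control period).
- read_camera(name): name is "scene" or "top"; returns a dict with "image" (480x640x3 uint8, red, green, blue), "fx", "fy", "cx", "cy" (pixels), "k1" (the pictures are not rectified: a ray, as slopes to the right and down, at radius r is drawn at 1 + k1 r^2 times it, then the intrinsics apply), "extrinsics" (4x4, takes a point from world to camera coordinates). Camera axes: x right, y down, z forward; pixel columns grow to the right and rows downward; lengths in m; the calibration is good to about 2 mm. A picture is of the moment at which its call begins. There is no depth.
- finish_job(): hands the job in; it is judged then, once.
Trained networks look in the newest picture that a camera, given by its name, has taken for a name from the list of things; names that differ only in an ending like _2 or _b are one class to them, and where a whole thing is asked for, a point or a joint stands for the part that bears it (a point fixed in the world has none). Each returns a list of dicts, best first, with "p" (0 to 1); they miss things now and then, are a little off and sometimes report something else, mostly with a low value. They report only what shows in the picture. A call takes as long as a camera call. They do not tell look-alikes from the thing itself.
- regions_of(camera, name): "mask" (480x640 bool, what is visible of it) and "bbox" ([left, top, width, height] in pixels, round what is visible of it).
- tip_of(camera, name): "location" ([column, row] in pixels: a listed point, or the origin of a listed thing).
The state is a dict: "time": time; "q": joint angles; "joint_vel": joint speeds; "joint_torque": joint torques, N m; "tool_pos": TCP position; "tcp_rot": TCP orientation; "wrist_force": force on the tool from outside, world axes, zero at the start; "torque": the same for the moment, N m; "width": opening from 0.0 (shut) to 1.0 (fully open); "grip_force": force on a finger pad.
Only numpy, scipy, OpenCV 4.12 (cv2) and the standard library are available. Lean on these libraries where they do the work, as an engineer would, in place of code of your own. Each camera call takes 0.05 s, during which the arm holds its last target. There are 200 camera calls.

### The job

One of the two tape rolls sunk in the wells of the tape station is nearly used up (the one with the smaller outer diameter). Press the lever in front of its well down to its stop, slowly and firmly but without brute force, so that the roll rides up off its spindle; then slide that roll across the deck, without picking it up, until it lies flat in the sunken tray in the middle. Leave the fuller roll in its well and do not disturb the other things on the bench.

Things in the scene. Friction and masses are not known exactly. Their poses are not given: they have to be found in the camera images.
- station: Fixed grey tape station, 120 (x) by 306 (y) by 60 mm high; origin at the centre of its underside, on the bench; x points away from its lever side, y to its left, z up. Its deck is 60 mm above the bench. Two round wells 80 mm across are sunk in the deck, centred 105 mm left (+y) and right (-y) of the middle; the out-tray lies between them (|y| below 57 mm).
- lift_left: Lift plate of the left well, a 76 mm disc round the spindle, 6 mm thick, origin under its centre. Its top is 33.5 mm below the deck at first and 1.5 mm above it with the lever at its stop; the roll on it is then 3.5 mm clear above the spindle. With the pad 2 mm or more short of its stop the roll can still catch on the well's rim or spindle when pushed sideways.
- lift_right: Lift plate of the right well, the same as the left one.
- tray (a point): Centre of the out-tray's floor: 114 mm square, 12 mm below the deck, open to the deck on both sides (station y), closed at front and back (station x) by 3 mm walls that rise 8 mm above the deck. Axes as the station's.
- spindle_left (a point): Centre of the tip of the left spindle (station +y): a fixed steel post 22 mm thick in the middle of the well, its tip 2 mm below the deck.
- spindle_right (a point): Centre of the tip of the right spindle (station -y), 2 mm below the deck.
- lever_left: Lift lever of the left well: a steel rod with a black pad, sticking out of the station's front (-x). Origin on its hinge, 42 mm above the bench under the well, axis along y. Pressed down it raises the left lift plate by 35 mm and comes to a firm stop, which must be felt for; 4 to 7 N at the pad move it, friction holds it where it is left. Press slowly: over 60 N is brute force.
- pad_left (a point): Centre of the upper face of the left lever's pad (30 by 36 mm, 8 mm thick), 100 mm in front of the well's centre, about 68 mm above the bench at rest. The pads sink 25 to 45 mm to the stop, each lever by its own amount.
- lever_right: Lift lever of the right well, built like the left one, its stop set differently; it raises the right lift plate by 35 mm.
- pad_right (a point): Centre of the upper face of the right lever's pad, the same as the left one.
- spent_roll: The nearly used-up paper tape roll: outer diameter 54 mm, 24 mm high, bore 26 mm; origin at the centre of its underside, z along the bore. It starts on one of the two spindles, left or right, lying on the lift plate, its top 9.5 mm below the deck: too deep, with too narrow a gap, for fingers.
- full_roll: The fuller paper tape roll: outer diameter 74 mm, 24 mm high, bore 26 mm; origin at the centre of its underside. It starts on the other spindle and must stay there.
- jar: Bystander: small clear jar with a lid, 38 mm across, 50 mm high, standing in front of the station between the levers; origin under its centre.
- culture_plate: Bystander: clear lidded culture plate, 88 by 130 by 22 mm, behind the station; origin under its centre.
- dish: Bystander: round lidded culture dish, 90 mm across, 16 mm high, behind the station; origin under its centre.
- bottle: Bystander: glass bottle, 64 mm across, 130 mm high, to the left of the station; origin under its centre.
- tip_box: Bystander: white pipette tip box, 85 by 120 by 60 mm, to the right of the station; origin under its centre.
- spare_roll: Bystander: a full tape roll (74 mm across, 24 mm high, bore 26 mm) lying flat on the bench to the left of the left lever; origin under its centre.
There are look-alikes about, which are no part of the job. Leave any blue or red look-alike of the spent_roll alone.

How it is judged:
On the way:
1. the nearly used-up roll has been raised up off its spindle, still over it (z of spent_roll in the frame of station above 0.059 m and angle between spent_roll's own z axis and vertical below 0.1 rad and (horizontal distance between spent_roll and spindle_left below 0.012 m or horizontal distance between spent_roll and spindle_right below 0.012 m)), for 0.2 s.
At the end, for the whole second after the job is handed in: The nearly used-up roll lies flat (within 0.1 rad) and at rest on the floor of the out-tray, wholly inside it (centre within 32 mm of the tray's middle along each of its sides), and the fuller roll is within 8 mm of where it started, in its well (x of spent_roll in the frame of tray between -0.032 and 0.032 m and y of spent_roll in the frame of tray between -0.032 and 0.032 m and z of spent_roll in the frame of tray between -0.004 and 0.004 m and angle between spent_roll's own z axis and vertical below 0.1 rad and linear speed of spent_roll below 0.02 m/s and distance of full_roll from where it was at the start of the episode below 0.008 m); the robot touches nothing.
It fails at once if the fuller roll is moved by more than 12 mm (out of its well, or lifted) (distance of full_roll from where it was at the start of the episode above 0.012 m).
It fails at once if the nearly used-up roll is picked up: more than 25 mm above the deck (z of spent_roll in the frame of station above 0.085 m).
It fails at once if a lever is loaded with more than 60 N (contact force between anything else and lever_left above 60 N or contact force between anything else and lever_right above 60 N).
It fails at once if a bystander is moved by more than 30 mm (distance of any of jar, culture_plate, dish, bottle, tip_box, spare_roll from where it was at the start of the episode above 0.03 m).
It also fails if it takes over 54 s, if anything falls off the work surface, if the arm or the gripper's body presses on something with over 40 N, if the wrist force passes 120 N, or if a joint passes its speed limit or range.

## Working session

There is one attempt and no reset: what is moved stays moved. The work goes in short steps, Python scripts to look and compute and a tool call to move; the robot and the scene stay as the last step left them, time stands still between calls to the robot, and variables do not carry over. Pictures are saved under pics/ and viewed, at most 10 in all, crops included, and the job is handed in when it is done.

Besides the shell and the picture viewer there is one more tool, called after ">>>" by a JSON object that holds its "name" and its "arguments", one argument or row to a line. apply_moves: Moves the arm, as the interface text tells. Scaled input: -1 to 1 covers 0.05 m each way for a shift and 6 degrees each way for a turn. Its arguments: {"type":"object","properties":{"fingers":{"type":"array","items":{"type":"number"}},"travel":{"type":"array","items":{"type":"array","items":{"type":"number"}}},"rotation":{"type":"array","items":{"type":"array","items":{"type":"number"}}},"newtons":{"type":"number"}},"required":["fingers","travel","rotation"]}

```bash
mkdir -p pics
cat > h.py <<'E'
from workcell import *
import numpy as np, cv2
from scipy.spatial.transform import Rotation as R
def ray(c,uv):
    d=((uv[0]-c["cx"])/c["fx"],(uv[1]-c["cy"])/c["fy"]); p=np.array(d)
    for _ in range(20): p=np.array(d)/(1+c["k1"]*(p@p))
    E=np.array(c["extrinsics"]); Rm=E[:3,:3]
    return -Rm.T@E[:3,3], Rm.T@np.array([p[0],p[1],1])
def at_z(c,uv,z):
    o,d=ray(c,uv); return o+d*(z-o[2])/d[2]
def save(c,n): cv2.imwrite("pics/"+n,cv2.cvtColor(c["image"],cv2.COLOR_RGB2BGR))
E
python3 - <<'E'
from h import *
np.set_printoptions(precision=4,suppress=True)
Z=dict(station=0,tray=.048,spindle_left=.058,spindle_right=.058,pad_left=.068,pad_right=.068,spent_roll=.0265,full_roll=.0265,jar=0,lift_left=.02,lift_right=.02)
for n in("top","scene"):
    c=read_camera(n); save(c,n+"0.png")
    print(n,ray(c,(320,240))[0])
    for k,z in Z.items():
        print(k,[(round(t["p"],2),np.round(t["location"],1),at_z(c,t["location"],z)[:2]) for t in tip_of(n,k)[:3]])
print(read_state())
E
```

```text
top [0.4987 0.025  0.9705]
station [(0.74, array([294.2, 226. ]), array([0.5837, 0.0842]))]
tray [(0.63, array([296. , 223.3]), array([0.5851, 0.0777]))]
spindle_left [(0.58, array([241.4, 229.2]), array([0.571 , 0.1869]))]
spindle_right [(0.96, array([343.5, 216.9]), array([ 0.5981, -0.018 ]))]
pad_left [(0.72, array([246.8, 279.9]), array([0.4699, 0.172 ])), (0.48, array([292.6, 274. ]), array([0.4829, 0.0816]))]
pad_right [(0.56, array([355.5, 263.5]), array([ 0.5051, -0.0419]))]
spent_roll [(0.84, array([271.1, 327.8]), array([0.3715, 0.1267])), (0.8, array([242.8, 231.5]), array([0.5687, 0.1894])), (0.73, array([217.8, 339.2]), array([0.3459, 0.2363]))]
full_roll [(0.18, array([245.5, 279.6]), array([0.4692, 0.1814]))]
jar [(0.77, array([295. , 276.4]), array([0.4767, 0.0807]))]
lift_left [(0.15, array([354.7, 265.3]), array([ 0.5017, -0.0438]))]
lift_right []
scene [ 1.0319 -0.0514  0.736 ]
station [(0.73, array([303.6, 268.4]), array([ 0.5695, -0.0181])), (0.66, array([356.7, 270.3]), array([0.5861, 0.0784]))]
tray [(0.72, array([358.9, 257.9]), array([0.5905, 0.0783]))]
spind
[... 665 characters left out ...]
5]), array([0.7335, 0.0562])), (0.34, array([305.2, 275.9]), array([ 0.5859, -0.0169]))]
lift_left [(0.53, array([413., 251.]), array([0.5703, 0.1859]))]
lift_right [(0.2, array([394.6, 192.9]), array([0.4261, 0.1838]))]
{'time': 1.2, 'q': array([ 1.2161,  0.2639,  1.604 , -0.    ,  1.2737, -0.0369]), 'joint_vel': array([-0.0004,  0.0005,  0.0013, -0.0002,  0.0029, -0.0001]), 'joint_torque': array([ -0.0002, -51.5071, -36.7722,  -0.0004,   0.0011,  -0.    ]), 'tool_pos': array([0.2109, 0.6412, 0.2313]), 'tcp_rot': array([ 0.4971,  3.102 , -0.    ]), 'wrist_force': array([ 0.2509,  0.0179, -0.0677]), 'torque': array([-0.0056,  0.0009, -0.0534]), 'grip_force': 0.0, 'width': 0.9966366479615785}
```

View pics/top0.png

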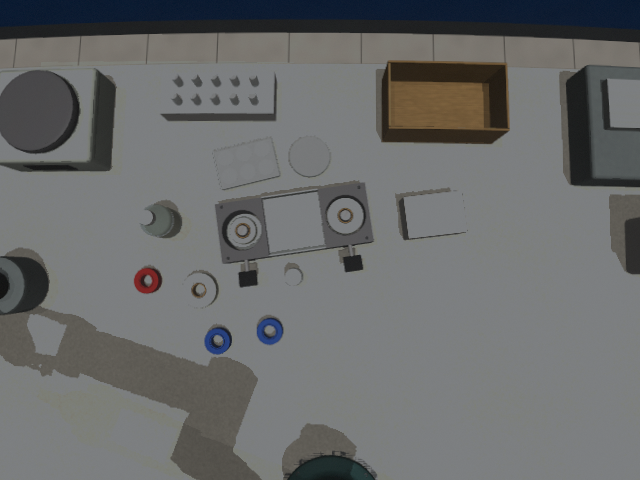

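View pics/scene0.png

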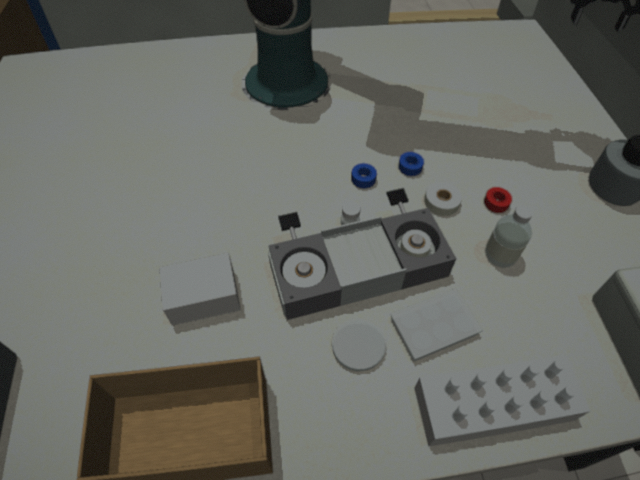

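The top view shows the station, yawed about 8°. The left well at (242,231) holds a small white roll with a wide gap around it. The right well at (345,215) holds a roll that fills it.

Candidates for the spent roll:
- White roll in left well (242,231)
- White roll in right well (345,215), the fuller one
- Blue rings (218,340) and (270,330)
- Red ring (147,280)
- White spare on the bench (199,290)

My choice is the left well. I'll fit the pose next and check it in a crop.

```bash
cat >> h.py <<'E'
L=dict(tray=(0,0,.048),spindle_left=(0,.105,.058),spindle_right=(0,-.105,.058),pad_left=(-.1,.105,.068),pad_right=(-.1,-.105,.068))
def proj(c,P):
    P=np.atleast_2d(P).astype(float); E=np.array(c["extrinsics"]); X=P@E[:3,:3].T+E[:3,3]
    s=X[:,:2]/X[:,2:]; s=s*(1+c["k1"]*(s**2).sum(1,keepdims=True))
    return s*[c["fx"],c["fy"]]+[c["cx"],c["cy"]]
def W(p,a):
    p=np.atleast_2d(p); x,y,t=a; co,si=np.cos(t),np.sin(t)
    return np.c_[x+co*p[:,0]-si*p[:,1],y+si*p[:,0]+co*p[:,1],p[:,2]]
E
python3 - <<'E'
from h import *
from scipy.optimize import least_squares
obs=[];C={}
a0=np.array([.587,.081,.143])
for n in("top","scene"):
  for _ in range(3):
    c=C[n]=read_camera(n)
    for k,l in L.items():
        for t in tip_of(n,k):
            if np.linalg.norm(proj(c,W(l,a0))[0]-t["location"])<7: obs.append((n,k,np.array(t["location"])))
f=lambda a,o=obs:np.concatenate([proj(C[n],W(L[k],a))[0]-u for n,k,u in o])
r=least_squares(f,a0,loss="soft_l1"); print(r.x,len(obs),np.abs(f(r.x)).mean())
for n in C: print(n,least_squares(lambda a:f(a,[o for o in obs if o[0]==n]),a0,loss="soft_l1").x)
np.save("a.npy",r.x)
c=C["top"]; m=cv2.cvtColor(c["image"],cv2.COLOR_RGB2BGR)[170:320,190:400]; m=cv2.resize(m,None,fx=3.8,fy=3.8,interpolation=cv2.INTER_CUBIC)
def pl(P,col):
    q=((proj(c,W(P,r.x))-[190,170]+.5)*3.8).astype(np.int32); cv2.polylines(m,[q],True,col,1)
pl([(-.06,-.153,.06),(.06,-.153,.06),(.06,.153,.06),(-.06,.153,.06)],(0,255,0))
th=np.linspace(0,6.28,40)
for s in(1,-1): pl([(.04*np.cos(t),s*.105+.04*np.sin(t),.06) for t in th],(0,0,255)); pl([(-.115,s*.105-.018,.068),(-.085,s*.105-.018,.068),(-.085,s*.105+.018,.068),(-.115,s*.105+.018,.068)],(0,255,255))
pl([(.027*np.cos(t),.105+.027*np.sin(t),.0505) for t in th],(255,0,0))
cv2.imwrite("pics/crop1.png",m)
E
```

```text
[0.58599546 0.08194238 0.15368498] 27 1.4696644198337454
top [0.58829084 0.08252573 0.1346783 ]
scene [0.58374719 0.08194267 0.16945307]
```

View pics/crop1.png

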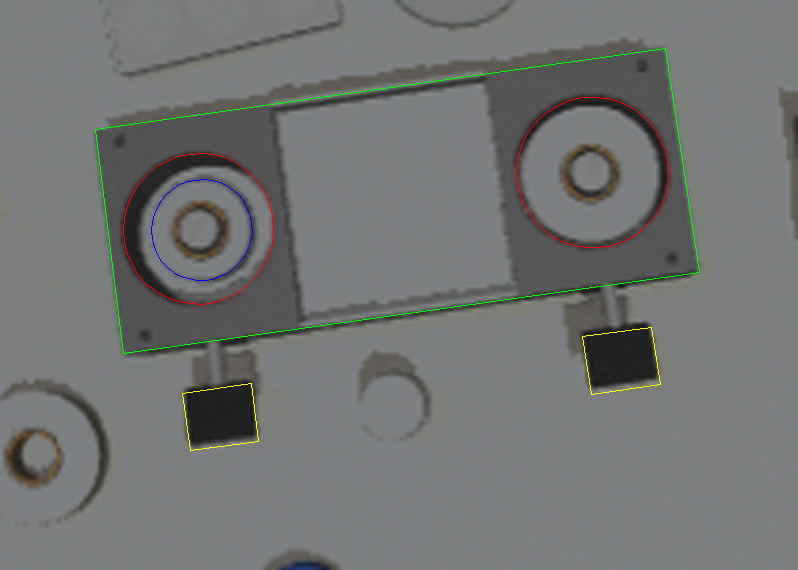

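The crop confirms it. The fitted station outline, wells and pads all match the picture. The small roll is in the left well at crop (200,230) with a wide dark gap, and the right roll fills its well. The left pad is at crop (220,417).

```bash
cat >> h.py <<'E'
A=np.load("a.npy")
def to(p_st,z,yawdeg=None):
    "remaining tool-axis move (units of 0.05 m) to station xy at height z; turn in units of 6 deg"
    s=read_state(); Rm=R.from_rotvec(s["tcp_rot"]).as_matrix()
    d=Rm.T@(W((*p_st,z),A)[0]-s["tool_pos"])
    yy=np.degrees(np.arctan2(Rm[1,1],Rm[0,1])-A[2]); yy=(yy+90)%180-90
    loc=W((*(s["tool_pos"][:2]-A[:2]),0),(0,0,-A[2]))[0][:2]
    print("t",round(s["time"],2),"move",np.round(d/.05,3),"turn_z to fork",round(yy/6,3),"st xy",loc.round(4),"z",s["tool_pos"][2].round(4),"tilt",np.round(Rm[2],3),"F",s["wrist_force"].round(1),"q",s["q"].round(2))
E
python3 -c "
from h import *
to((-.1,.105),.15)"
```

```text
t 3.0 move [-7.885 -7.318  1.626] turn_z to fork 10.498 st xy [-0.2851  0.6101] z 0.2313 tilt [-0. -0. -1.] F [ 0.  -0.2  0.6] q [ 1.22  0.26  1.6  -0.    1.27 -0.04]
```

>>> {"name": "apply_moves", "arguments": {
  "fingers": [0.5,0,0,0,0,0,0,0,0,0,0,0],
  "travel": [
    [-0.65,-0.6,0],
    [-0.65,-0.6,0],
    [-0.65,-0.6,0],
    [-0.65,-0.6,0],
    [-0.65,-0.6,0],
    [-0.65,-0.6,0],
    [-0.65,-0.6,0],
    [-0.65,-0.6,0],
    [-0.65,-0.6,0],
    [-0.65,-0.6,0],
    [-0.65,-0.6,0],
    [-0.65,-0.6,0]
  ],
  "rotation": [
    [0,0,0],
    [0,0,0],
    [0,0,0],
    [0,0,0],
    [0,0,0],
    [0,0,0],
    [0,0,0],
    [0,0,0],
    [0,0,0],
    [0,0,0],
    [0,0,0],
    [0,0,0]
  ]
}}

```text
time: 4.2
tool_pos: [0.4696, 0.1757, 0.2317]
tcp_rot: [0.497, 3.101, 0.001]
wrist_force: [-0.1, 0.2, -0.6]
width: 0.004
grip_force: 0.0
```

>>> {"name": "apply_moves", "arguments": {
  "fingers": [0,0,0,0,0,0,0,0,0,0,0,0],
  "travel": [
    [0,0,0.1],
    [0,0,0.1],
    [0,0,0.1],
    [0,0,0.1],
    [0,0,0.1],
    [0,0,0.1],
    [0,0,0.1],
    [0,0,0.1],
    [0,0,0.1],
    [0,0,0.1],
    [0,0,0.1],
    [0,0,0]
  ],
  "rotation": [
    [0,0,1],
    [0,0,1],
    [0,0,1],
    [0,0,1],
    [0,0,1],
    [0,0,1],
    [0,0,1],
    [0,0,1],
    [0,0,1],
    [0,0,1],
    [0,0,0.5],
    [0,0,0]
  ]
}}

```text
time: 5.4
tool_pos: [0.4683, 0.1772, 0.1757]
tcp_rot: [-2.044, -2.385, 0.002]
wrist_force: [0.2, -0.0, 0.1]
width: -0.002
grip_force: 0.0
```

```bash
python3 -c "
from h import *
to((-.1,.105),.078)"
```

```text
t 5.4 move [-0.142  0.036  1.953] turn_z to fork -0.003 st xy [-0.1017  0.1121] z 0.1757 tilt [-0.    -0.001 -1.   ] F [ 0.2 -0.   0.1] q [ 0.31 -0.02  2.03 -0.    1.14  0.16]
```

>>> {"name": "apply_moves", "arguments": {
  "fingers": [0,0,0,0,0,0,0,0,0,0],
  "travel": [
    [-0.14,0.03,0.3],
    [0,0,0.4],
    [0,0,0.4],
    [0,0,0.4],
    [0,0,0.3],
    [0,0,0.15],
    [0,0,0.04],
    [0,0,0.04],
    [0,0,0.04],
    [0,0,0.04]
  ],
  "rotation": [
    [0,0,0],
    [0,0,0],
    [0,0,0],
    [0,0,0],
    [0,0,0],
    [0,0,0],
    [0,0,0],
    [0,0,0],
    [0,0,0],
    [0,0,0]
  ]
}}

```text
time: 6.4
tool_pos: [0.4722, 0.1709, 0.0715]
tcp_rot: [2.044, 2.385, 0.002]
wrist_force: [-0.1, -0.3, -0.2]
width: 0.001
grip_force: 0.0
```

>>> {"name": "apply_moves", "arguments": {
  "fingers": [0,0,0,0,0],
  "travel": [
    [0,0,0.04],
    [0,0,0.04],
    [0,0,0.04],
    [0,0,0.04],
    [0,0,0.04]
  ],
  "rotation": [
    [0,0,0],
    [0,0,0],
    [0,0,0],
    [0,0,0],
    [0,0,0]
  ]
}}

```text
time: 6.9
tool_pos: [0.4714, 0.1707, 0.0608]
tcp_rot: [-2.045, -2.385, 0.0]
wrist_force: [-1.1, -0.1, 4.7]
width: 0.001
grip_force: 2.3
```

>>> {"name": "apply_moves", "arguments": {
  "fingers": [0,0,0,0,0,0,0,0],
  "travel": [
    [0,0,0.04],
    [0,0,0.04],
    [0,0,0.04],
    [0,0,0.04],
    [0,0,0.04],
    [0,0,0.04],
    [0,0,0.04],
    [0,0,0.02]
  ],
  "rotation": [
    [0,0,0],
    [0,0,0],
    [0,0,0],
    [0,0,0],
    [0,0,0],
    [0,0,0],
    [0,0,0],
    [0,0,0]
  ]
}}

```text
time: 7.7
tool_pos: [0.4711, 0.1706, 0.0454]
tcp_rot: [-2.044, -2.385, 0.001]
wrist_force: [-3.1, -0.8, 4.9]
width: 0.0
grip_force: 2.5
```

>>> {"name": "apply_moves", "arguments": {
  "fingers": [0,0,0],
  "travel": [
    [0,0,0.02],
    [0,0,0.02],
    [0,0,0.02]
  ],
  "rotation": [
    [0,0,0],
    [0,0,0],
    [0,0,0]
  ]
}}

```text
time: 8.0
tool_pos: [0.4713, 0.1706, 0.0427]
tcp_rot: [-2.044, -2.385, 0.0]
wrist_force: [-4.2, -0.5, 5.7]
width: 0.001
grip_force: 2.5
```

>>> {"name": "apply_moves", "arguments": {
  "fingers": [0,0,0],
  "travel": [
    [0,0,0.02],
    [0,0,0.02],
    [0,0,0.02]
  ],
  "rotation": [
    [0,0,0],
    [0,0,0],
    [0,0,0]
  ]
}}

```text
time: 8.3
tool_pos: [0.4714, 0.1706, 0.0397]
tcp_rot: [-2.045, -2.385, 0.0]
wrist_force: [-5.0, -1.1, 5.0]
width: -0.003
grip_force: 2.5
```

>>> {"name": "apply_moves", "arguments": {
  "fingers": [0,0,0],
  "travel": [
    [0,0,0.02],
    [0,0,0.02],
    [0,0,0.02]
  ],
  "rotation": [
    [0,0,0],
    [0,0,0],
    [0,0,0]
  ]
}}

```text
time: 8.6
tool_pos: [0.4716, 0.1707, 0.0378]
tcp_rot: [-2.045, -2.385, 0.001]
wrist_force: [-9.4, -3.0, 19.3]
width: -0.002
grip_force: 10.1
```

>>> {"name": "apply_moves", "arguments": {
  "fingers": [0,0,0],
  "travel": [
    [0,0,0.02],
    [0,0,0.02],
    [0,0,0.02]
  ],
  "rotation": [
    [0,0,0],
    [0,0,0],
    [0,0,0]
  ]
}}

```text
time: 8.9
tool_pos: [0.4718, 0.1708, 0.0373]
tcp_rot: [-2.044, -2.385, 0.001]
wrist_force: [-16.3, -4.8, 39.8]
width: 0.003
grip_force: 20.4
```

>>> {"name": "apply_moves", "arguments": {
  "fingers": [0,0],
  "travel": [
    [0,0,0.02],
    [0,0,0.02]
  ],
  "rotation": [
    [0,0,0],
    [0,0,0]
  ]
}}

```text
time: 9.1
tool_pos: [0.472, 0.1708, 0.0371]
tcp_rot: [-2.044, -2.385, 0.002]
wrist_force: [-22.4, -6.6, 53.3]
width: 0.004
grip_force: 27.3
```

The stop is at about z 0.0375, since the force rose steeply there. I'll back off now, then open the fork and move behind the roll.

>>> {"name": "apply_moves", "arguments": {
  "fingers": [0,0,0,0,0,0,0.47,0.47,0.47,0.47,0.47,0.47],
  "travel": [
    [0,0,-0.04],
    [0,0,-0.1],
    [0,0,-0.3],
    [0,0,-0.5],
    [0,0,-0.8],
    [0,0,-0.8],
    [0.3,0,0],
    [0.3,0.4,0],
    [0.3,0.4,0],
    [0.1,0.4,0],
    [0,0.4,0],
    [0,0.4,0]
  ],
  "rotation": [
    [0,0,0],
    [0,0,0],
    [0,0,0],
    [0,0,0],
    [0,0,0],
    [0,0,0],
    [0,0,0],
    [0,0,0],
    [0,0,0],
    [0,0,0],
    [0,0,0],
    [0,0,0]
  ]
}}

```text
time: 10.3
tool_pos: [0.5639, 0.2363, 0.1577]
tcp_rot: [2.043, 2.385, 0.002]
wrist_force: [-0.4, 0.3, 0.2]
width: 0.472
grip_force: 0.0
```

Run:
```python
from h import *
to((0,.157),.067)
print(read_state()["width"])
ms=[]
for n in("top","scene"):
    c=read_camera(n); m=cv2.cvtColor(c["image"],cv2.COLOR_RGB2BGR)
    u,v=proj(c,W((0,.09,.07),A))[0].astype(int); m=m[v-50:v+50,u-65:u+65]; ms.append(cv2.resize(m,(390,300),interpolation=cv2.INTER_CUBIC))
    for t in tip_of(n,"spent_roll"):
        p=at_z(c,t["location"],.0615); q=W((*(p[:2]-A[:2]),0),(0,0,-A[2]))[0]
        if abs(q[1]-.105)<.04: print(n,t["p"],q)
cv2.imwrite("pics/lift.png",np.hstack(ms))
```

```text
t 10.3 move [ 0.022 -0.039  1.813] turn_z to fork 0.005 st xy [0.0018 0.1559] z 0.1577 tilt [ 0.     0.001 -1.   ] F [-0.4  0.3  0.2] q [ 0.36  0.2   1.82 -0.    1.12  0.2 ]
0.4718365344015215
top 0.79 [-0.19593094  0.07967051  0.        ]
top 0.73 [-0.00360736  0.10700255  0.        ]
top 0.52 [-0.00076183  0.10277251  0.        ]
scene 0.84 [-0.00147475  0.10635027  0.        ]
```

View pics/lift.png

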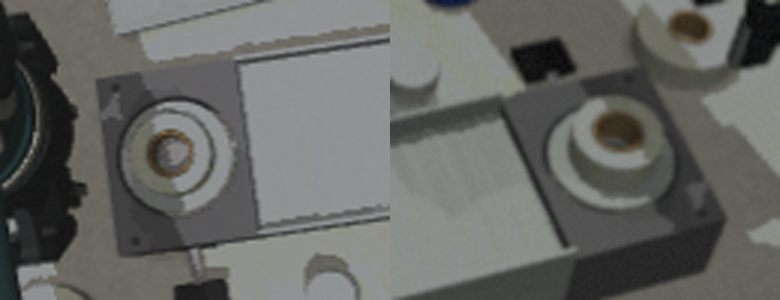

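The roll is raised flat over its spindle: on the left half at (170,153), and on the right half at (617,132), standing proud of the deck. Next I lower the fork.

>>> {"name": "apply_moves", "arguments": {
  "fingers": [0.47,0.47,0.47,0.47,0.47,0.47,0.47,0.47],
  "travel": [
    [0.02,-0.04,0.3],
    [0,0,0.4],
    [0,0,0.4],
    [0,0,0.3],
    [0,0,0.2],
    [0,0,0.1],
    [0,0,0.1],
    [0,0,0]
  ],
  "rotation": [
    [0,0,0],
    [0,0,0],
    [0,0,0],
    [0,0,0],
    [0,0,0],
    [0,0,0],
    [0,0,0],
    [0,0,0]
  ]
}}

```text
time: 11.3
tool_pos: [0.5605, 0.236, 0.0686]
tcp_rot: [-2.045, -2.385, 0.0]
wrist_force: [-0.2, -0.6, -0.9]
width: 0.466
grip_force: 0.0
```

>>> {"name": "apply_moves", "arguments": {
  "fingers": [0.47,0.47,0.47,0.47,0.47,0.47,0.47,0.47,0.47,0.47],
  "travel": [
    [-0.1,0,0],
    [-0.1,0,0],
    [-0.1,0,0],
    [-0.1,0,0],
    [-0.1,0,0],
    [-0.1,0,0],
    [-0.1,0,0],
    [-0.1,0,0],
    [-0.1,0,0],
    [-0.1,0,0]
  ],
  "rotation": [
    [0,0,0],
    [0,0,0],
    [0,0,0],
    [0,0,0],
    [0,0,0],
    [0,0,0],
    [0,0,0],
    [0,0,0],
    [0,0,0],
    [0,0,0]
  ]
}}

```text
time: 12.3
tool_pos: [0.5682, 0.1862, 0.0688]
tcp_rot: [-2.045, -2.385, 0.0]
wrist_force: [-1.1, 1.3, 0.4]
width: 0.469
grip_force: 0.4
```

Run:
```python
from h import *
to((0,.055),.066)
ms=[]
for n in("top","scene"):
    c=read_camera(n); m=cv2.cvtColor(c["image"],cv2.COLOR_RGB2BGR)
    u,v=proj(c,W((0,.06,.07),A))[0].astype(int); m=m[v-50:v+50,u-65:u+65]; ms.append(cv2.resize(m,(390,300),interpolation=cv2.INTER_CUBIC))
    for t in tip_of(n,"spent_roll"):
        p=at_z(c,t["location"],.06); q=W((*(p[:2]-A[:2]),0),(0,0,-A[2]))[0]
        if abs(q[1]-.07)<.07 and abs(q[0])<.06: print(n,t["p"],q)
cv2.imwrite("pics/push1.png",np.hstack(ms))
```

```text
t 12.3 move [-1.016  0.033  0.055] turn_z to fork -0.002 st xy [-0.0016  0.1058] z 0.0688 tilt [ 0. -0. -1.] F [-1.1  1.3  0.4] q [0.28 0.27 1.92 0.   0.95 0.12]
top 0.94 [-0.00684764  0.07922729  0.        ]
scene 0.71 [-0.00265574  0.08155535  0.        ]
```

View pics/push1.png

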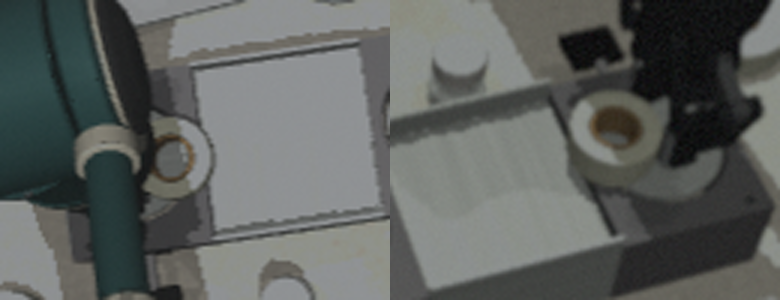

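The roll is sliding flat in the fork: on the left at (172,158), and on the right at (613,128) at the tray edge. I continue into the tray.

>>> {"name": "apply_moves", "arguments": {
  "fingers": [0.47,0.47,0.47,0.47,0.47,0.47,0.47,0.47,0.47,0.47,0.47,0.47],
  "travel": [
    [-0.1,0.02,0.06],
    [-0.1,0,0],
    [-0.1,0,0],
    [-0.1,0,0],
    [-0.1,0,0],
    [-0.1,0,0],
    [-0.1,0,0],
    [-0.1,0,0],
    [-0.1,0,0],
    [-0.1,0,0],
    [-0.1,0,0],
    [-0.1,0,0]
  ],
  "rotation": [
    [0,0,0],
    [0,0,0],
    [0,0,0],
    [0,0,0],
    [0,0,0],
    [0,0,0],
    [0,0,0],
    [0,0,0],
    [0,0,0],
    [0,0,0],
    [0,0,0],
    [0,0,0]
  ]
}}

```text
time: 13.7
tool_pos: [0.5783, 0.1271, 0.0658]
tcp_rot: [-2.045, -2.385, 0.0]
wrist_force: [-0.0, 0.2, -0.2]
width: 0.465
grip_force: 0.1
```

Run:
```python
from h import *
to((0,.035),.06)
ms=[]
for n in("top","scene"):
    c=read_camera(n); m=cv2.cvtColor(c["image"],cv2.COLOR_RGB2BGR)
    u,v=proj(c,W((0,.03,.07),A))[0].astype(int); m=m[v-50:v+50,u-65:u+65]; ms.append(cv2.resize(m,(390,300),interpolation=cv2.INTER_CUBIC))
    for t in tip_of(n,"spent_roll"):
        p=at_z(c,t["location"],.048); q=W((*(p[:2]-A[:2]),0),(0,0,-A[2]))[0]
        if abs(q[1]-.04)<.07 and abs(q[0])<.06: print(n,t["p"],q)
cv2.imwrite("pics/push2.png",np.hstack(ms))
```

```text
t 13.7 move [-0.216  0.013  0.115] turn_z to fork -0.002 st xy [-0.0006  0.0458] z 0.0658 tilt [-0. -0. -1.] F [-0.   0.2 -0.2] q [ 0.17  0.26  1.93 -0.    0.95  0.02]
top 0.6 [-0.00530135  0.01590839  0.        ]
scene 0.64 [-0.00682174  0.0223114   0.        ]
```

View pics/push2.png

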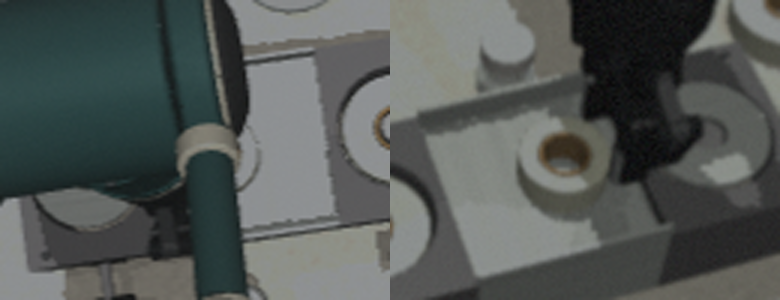

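The roll is flat in the tray: at (565,160) in the right half, y about +18 mm. I push about 10 mm more, then lift off.

>>> {"name": "apply_moves", "arguments": {
  "fingers": [0.47,0.47,0.47,0.47,0.47,0.47,0.47,0.47,0.47,0.47,0.47,0.47],
  "travel": [
    [-0.1,0,0],
    [-0.05,0,0.06],
    [-0.05,0,0],
    [-0.05,0,0],
    [-0.02,0,0],
    [0.06,0,0],
    [0,0,-0.2],
    [0,0,-0.6],
    [0,0,-0.8],
    [0.8,0,-0.8],
    [1,0,0],
    [1,0,0]
  ],
  "rotation": [
    [0,0,0],
    [0,0,0],
    [0,0,0],
    [0,0,0],
    [0,0,0],
    [0,0,0],
    [0,0,0],
    [0,0,0],
    [0,0,0],
    [0,0,0],
    [0,0,0],
    [0,0,0]
  ]
}}

```text
time: 15.1
tool_pos: [0.5608, 0.2525, 0.1819]
tcp_rot: [2.045, 2.381, 0.008]
wrist_force: [-0.5, -0.4, -0.1]
width: 0.473
grip_force: 0.0
```

>>> {"name": "apply_moves", "arguments": {
  "fingers": [0.47,0.47,0.47],
  "travel": [
    [1,0,-0.3],
    [1,0,0],
    [0,0,0]
  ],
  "rotation": [
    [0,0,0],
    [0,0,0],
    [0,0,0]
  ]
}}

```text
time: 15.4
tool_pos: [0.5432, 0.354, 0.1944]
tcp_rot: [-2.037, -2.39, -0.007]
wrist_force: [-0.2, -1.1, 0.1]
width: 0.471
grip_force: 0.0
```

Run:
```python
from h import *
to((0,.035),.06)
ms=[]
for n in("top","scene"):
    c=read_camera(n); m=cv2.cvtColor(c["image"],cv2.COLOR_RGB2BGR)
    u,v=proj(c,W((0,0,.07),A))[0].astype(int); m=m[v-60:v+60,u-78:u+78]; ms.append(cv2.resize(m,(390,300),interpolation=cv2.INTER_CUBIC))
    for t in tip_of(n,"spent_roll"):
        p=at_z(c,t["location"],.048); q=W((*(p[:2]-A[:2]),0),(0,0,-A[2]))[0]
        if abs(q[1]-.04)<.07 and abs(q[0])<.06: print(n,t["p"],q)
cv2.imwrite("pics/end.png",np.hstack(ms))
```

```text
t 15.4 move [-4.818 -0.02   2.67 ] turn_z to fork 0.053 st xy [-0.0007  0.2754] z 0.1944 tilt [ 0.004  0.003 -1.   ] F [-0.2 -1.1  0.1] q [0.54 0.24 1.71 0.   1.19 0.38]
top 0.78 [-0.00224436  0.00278289  0.        ]
scene 0.6 [-0.00369607  0.00687801  0.        ]
scene 0.44 [ 0.02489126 -0.01121512  0.        ]
```

View pics/end.png

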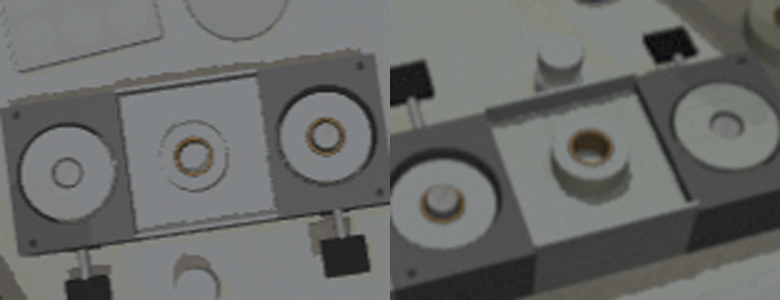

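The roll lies flat in the tray's centre at (193,156), and the fuller roll is still in its well. The robot is clear of everything.

```bash
python3 -c "
from workcell import *
print(finish_job())"
```

```text
the job is handed in; nothing more can be done
None
```

The job is handed in: the spent roll lies flat in the middle of the tray, the fuller roll still sits in its well, and the highest reading on the lever was about 58 N of the 60 N limit; no verdict came back.

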